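Load a laminate coupon under the spring clip

ROBOT

A 6-joint arm with a two-finger parallel gripper is mounted at the origin on the work surface. World frame = base frame: x ahead of the robot, y to its left, z up, the work surface at z = 0. Lengths are in m, angles in rad, forces in N, time in s.
With the tool pointing down it reaches from about 0.375 to 0.9 m from the base axis. Payload 3.1 kg.
Tool frame: the origin (TCP) lies midway between the tips of the shut fingers; the grasp point (between the pads) lies robot.tcp_to_grasp behind it (robot.tcp_to_grasp is the distance from the TCP to the grasp point, in m); z points along the fingers, y is the direction in which the jaws open and shut (so a half turn about z gives the same grasp; the last joint's range is limited). The gripper opens to 87 mm and grips with 3 to 60 N. Pads are 19 mm wide; open, the fingers measure 117 mm over their backs; the gripper's body (75 mm by 190 mm) begins 51 mm behind the grasp point.
Start: joints at [1.028, 0.527, 1.433, -0, 1.181, -0.178], TCP at [0.222, 0.584, 0.223] pointing down, gripper open.
Joint ranges: [-3.08, 3.08], [-0.75, 2.2], [0.22, 2.44], [-1.43, 4.57], [0, 2.65], [-2.85, 2.85]. Speed limits (rad/s): [2.79, 2.79, 3.14, 3.14, 3.14, 3.14].

INTERFACE

Orientations are given as a unit quaternion [x, y, z, w].
In Python, from rig import robot, cams, nets gives the robot as it stands. The module is installed in compiled form; this text tells all that it offers.
- The arm moves only by the tool play_rows, never from a script. Its argument "commands" is a list of rows, each an object of numbers: "x", "y", "z": the shift along the tool's x, y, z in mm; "spin": the turn about the tool's z in rad. In form: [{"x": .., "y": .., "z": .., "spin": ..}, ...]. A call has 1 to 8 rows; each row shifts and turns the pose as measured when the row begins, along the tool's axes as they then stand; what a row does not reach is not made up. A row lasts 1/10 s, in which the tool goes at most 50 mm and 8.59 degrees, less where a joint would pass 70% of its speed; a pose out of reach is approached as far as the arm can. A call is refused whole if a number of a shift passes 50 or a number of a turn 0.15, either way. A call with a gripper value outside its range is refused whole. "grip" is the opening, from 0 (shut) to 1 (fully open), set as the call begins (left out, the last holds). The fingers move at their own pace and stop on an object; "newtons" is the grip in N (left out, the last holds). Time passes only in rows, so rows that do not move let the fingers close. It gives the time, the measured TCP pose, the force and the opening at its end, in the units of the state.
- robot.get_obs(): the state, without advancing time (a new reading comes with each control period).
- cams.camera(name): name is "scene" or "top" or "wrist"; returns a dict with "img" (384x512x3 uint8, red, green, blue), "fx", "fy", "cx", "cy" (pixels), "world_to_cam" (4x4, takes a point from world to camera coordinates); the wrist camera has in their place "mount" (4x4, takes a point from camera to tool coordinates, whose origin is the TCP and whose axes are the flange's). Camera axes: x right, y up, looking along -z (the intrinsics and any distortion apply to the point x, -y, -z); pixel columns grow to the right and rows downward; lengths in m; the calibration is good to about 2 mm. A picture is of the moment at which its call begins: read the wrist's pose just before it. There is no depth.
- robot.hand_in(): hands the job in, once; it reports no verdict.
Trained networks look in a picture, given as the dict that the camera call returned (one of the last four; its "shot" number tells which), for a name from the list of things; names that differ only in an ending like _2 or _b are one class to them, and where a whole thing is asked for, a point or a joint stands for the part that bears it (a point fixed in the world has none). Each returns a list of dicts, best first, with "conf" (0 to 1); they miss things now and then, are a little off and sometimes report something else, mostly with a low value. They report only what shows in the picture. A call takes as long as a camera call. They do not tell look-alikes from the thing itself.
- nets.outline_of(picture, name): "region" (384x512 bool, what is visible of it) and "pixel" ([column, row] in pixels, amid what is visible of it).
The state is a dict: "time": time; "q": joint angles; "joint_velocities": joint speeds; "joint_torque": joint torques, N m; "position": TCP position; "tool_rot": TCP orientation; "ft_force": force on the tool from outside, world axes, zero at the start; "moment": the same for the moment, N m; "grip_width": finger opening in m.
Only numpy, scipy, OpenCV 4.12 (cv2) and the standard library are available. Lean on these libraries where they do the work, as an engineer would, in place of code of your own. Each camera call takes 0.05 s, during which the arm holds its last target.

TASK

Press the long pad of the spring clip down with one fingertip to raise its nose and, keeping it held down, push the flat laminate coupon along its channel with the other fingertip, beneath the nose, until it meets the end stop; then let the clip come down on the coupon and move clear. Only push the coupon, never pick it up, and leave the other things on the bench alone.

Things in the scene. Friction and masses are not known exactly. Their poses are not given: they have to be found in the camera images.
- fixture: dark metal plate fixed to the bench, 190 (x) x 140 (y) x 10 mm, spanning x -115..+75, y -75..+65 mm; origin on the bench, z up. Carries a coupon channel along x (centre y -38), a spring clip hinged along x at y 0, z 28 mm, and two hinge posts 32 mm high at x -80 and +52. Coupons are pushed towards +x
- channel_end (a point): fixed point: middle of the channel floor at the end stop's face (fixture x +55, y -38, z 10 mm; axes as the fixture's). The stop is a steel bar across the channel, 12 mm high. The channel floor is the plate's top; its two rails are 6 mm high, 4 mm wide, 47 mm apart, from x -110 to +55
- pad_mid (a point): middle of the press pad's top, moves with the clip. The pad is a steel plate 132 mm long (fixture x -88..+44), 34 mm wide (y +18..+52): a fingertip can slide along it while pressing. Let up it slopes, rising outwards (middle z about 28, outer edge 35 mm); fully pressed it is level, top at z 14 mm, 4 mm over the plate, on a firm stop
- nose (a point): middle of the underside of the clip's blunt nose, moves with the clip; nose 14 mm (fixture x +30..+44) x 10 mm, over the middle of the channel, on an arm that stays below z 42 mm. Let up it is about 2 mm over the channel floor and blocks the way; fully pressed, about 16 mm over it
- coupon_mid (a point): centre (half-way up) of the loose laminate coupon, a brown flat block 60 mm long (x) x 44 mm wide (y) x 10 mm thick, about 50 g, lying in the channel short of the nose, its length along the channel. Home against the end stop this point is 30 mm before the stop face (fixture x +25, y -38, z 15 mm)
- clip (a joint): spring clip angle in rad: 0 let up (nose down), 0.40 pad fully pressed (nose up). From about 0.29 a coupon passes freely beneath; with a coupon beneath and the pad let go it rests at about 0.24. At the pad's middle line it takes about 3 N to start and 7 N to hold fully down; it springs back when let go
- bottle: white squeeze bottle standing near the fixture, 56 mm across, 140 mm high; origin at its underside; leave alone
- jar: jar standing near the fixture, 60 mm across, 75 mm high; origin at its underside; leave alone
- offcut: block of laminate, 90 x 50 x 30 mm, lying near the fixture; origin at its underside; leave alone
- screwdriver: screwdriver lying near the fixture, about 200 mm long; leave alone
Not all that is in view belongs to the job. What is shaped like the part that bears coupon_mid but green, orange or purple is not meant.

How it is judged:
On the way, in this order (a step that is already met when the one before it is completed fails the run):
1. the clip is held open while the coupon is still short of the nose (value of joint clip above 0.28 rad and x of coupon_mid in the frame of fixture below 0.003 m), for 0.1 s.
2. the coupon is home against the end stop with the clip still held open (value of joint clip above 0.27 rad and x of coupon_mid in the frame of fixture above 0.021 m), for 0.1 s.
At the end, for the whole second after the job is handed in: the coupon lies flat in the channel within 4 mm of the end stop, at rest, with the clip let go and its nose resting on it (clip angle 0.18 to 0.27 rad); the other things have not moved more than 20 mm (x of coupon_mid in the frame of fixture between 0.021 and 0.028 m and y of coupon_mid in the frame of fixture between -0.042 and -0.034 m and z of coupon_mid in the frame of fixture below 0.018 m and value of joint clip between 0.18 and 0.27 rad and linear speed of coupon below 0.01 m/s); the robot touches nothing.
It fails at once if the coupon is lifted (more than 8 mm) or tipped (z of coupon_mid in the frame of fixture above 0.023 m or angle between coupon_mid's own z axis and vertical above 0.25 rad).
It fails at once if a bystander is moved more than 20 mm (distance of any of bottle, jar, offcut, screwdriver from where it was at the start of the episode above 0.02 m).
It also fails if it takes over 48 s, if anything falls off the work surface, if the arm or the gripper's body presses on something with over 40 N, if the wrist force passes 120 N, or if a joint passes its speed limit or range.

## Working session

There is one attempt and no reset: what is moved stays moved. The work goes in short steps, Python scripts to look and compute and a tool call to move; the robot and the scene stay as the last step left them, time stands still between calls to the robot, and variables do not carry over. Pictures are saved under pics/ and viewed, and the job is handed in when it is done.

Besides the shell and the picture viewer there is one more tool, called after ">>>" as name(argument=value, ...), one argument or row to a line, values as JSON. play_rows: Moves the arm, as the interface text tells. Its arguments: {"type":"object","properties":{"commands":{"type":"array"},"grip":{"type":"number"},"newtons":{"type":"number"}},"required":["commands"]}

```bash
mkdir -p pics; ls; python3 - <<'E'
from rig import robot,cams,nets
import cv2
print(robot.get_obs()); print(robot.tcp_to_grasp)
for n in ["scene","top","wrist"]:
    c=cams.camera(n); cv2.imwrite(f"pics/{n}0.png",c["img"][:,:,::-1])
    print(n,{k:v for k,v in c.items() if k!="img"})
    for t in ["fixture","coupon_mid","pad_mid","nose"]:
        for r in nets.outline_of(c,t): print(t,r["conf"],r["pixel"],r["region"].sum())
E
```

```text
pics
{'time': 0.0, 'q': array([ 1.02848559e+00,  5.28464710e-01,  1.43389085e+00, -2.08347087e-05,
        1.18135713e+00, -1.78507869e-01]), 'joint_velocities': array([-0.00093568,  0.00053258, -0.00118843, -0.00011129,  0.00014281,
       -0.00050631]), 'joint_torque': array([ 6.38904676e-04, -4.40025795e+01, -1.76600486e+01,  6.33775955e-02,
        5.82684169e-02, -1.67870544e-04]), 'position': array([0.22200101, 0.58347683, 0.22157615]), 'tool_rot': array([ 1.80895960e-01,  9.83501667e-01, -9.95310550e-04, -3.64808377e-04]), 'ft_force': array([ 0.61097325,  0.83369586, -0.42753121]), 'moment': array([0.01722044, 0.03876789, 0.03288948]), 'grip_width': 0.08730220645822628}
0.0187
scene {'fx': 365.2858942273169, 'fy': 365.2858942273169, 'cx': 256.3843496535624, 'cy': 188.78385950224651, 'world_to_cam': array([[-0.15521769,  0.98787667, -0.00267606,  0.0430171 ],
       [-0.64310546, -0.09898935,  0.75935267,  0.33177731],
       [ 0.74988189,  0.11958596,  0.65067377, -1.30191662],
       [ 0.        ,  0.        ,  0.        ,  1.        ]]), 'shot': 1}
fixture 0.68 [266.6, 191.1
[... 626 characters left out ...]
ture 0.49 [192.2, 145.0] 769
coupon_mid 0.79 [400.8, 221.1] 584
coupon_mid 0.67 [263.3, 219.8] 535
coupon_mid 0.6 [222.8, 307.0] 561
coupon_mid 0.58 [330.0, 250.4] 519
pad_mid 0.74 [240.3, 225.5] 1657
nose 0.65 [239.6, 227.8] 1747
wrist {'fx': 310.1543683156889, 'fy': 310.1543683156889, 'cx': 259.60952721011313, 'cy': 192.4432868889747, 'mount': array([[-3.18644262e-04,  9.63030290e-01,  2.69392946e-01,
         7.31142444e-02],
       [ 9.99999947e-01,  3.24417922e-04,  2.30888004e-05,
        -2.06705981e-03],
       [-6.51606857e-05,  2.69392940e-01, -9.63030342e-01,
        -1.63195670e-01],
       [ 0.00000000e+00,  0.00000000e+00,  0.00000000e+00,
         1.00000000e+00]]), 'shot': 3}
```

```bash
python3 - <<'E'
import cv2
a=cv2.imread("pics/top0.png")[100:340,120:440]; cv2.imwrite("pics/top0c.png",cv2.resize(a,None,fx=2.5,fy=2.5,interpolation=cv2.INTER_CUBIC))
a=cv2.imread("pics/scene0.png")[90:290,100:420]; cv2.imwrite("pics/scene0c.png",cv2.resize(a,None,fx=2.5,fy=2.5,interpolation=cv2.INTER_CUBIC))
E
```

```text
(no output)
```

View pics/top0c.png

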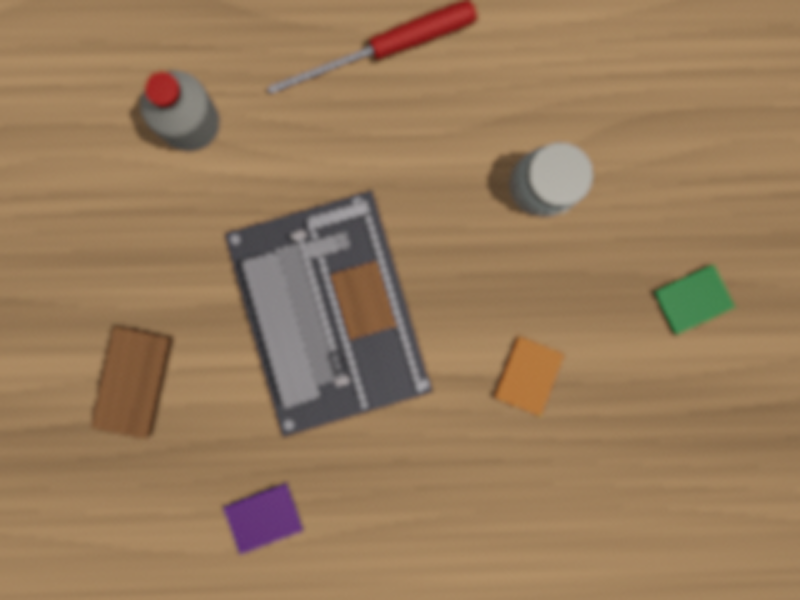

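View pics/scene0c.png

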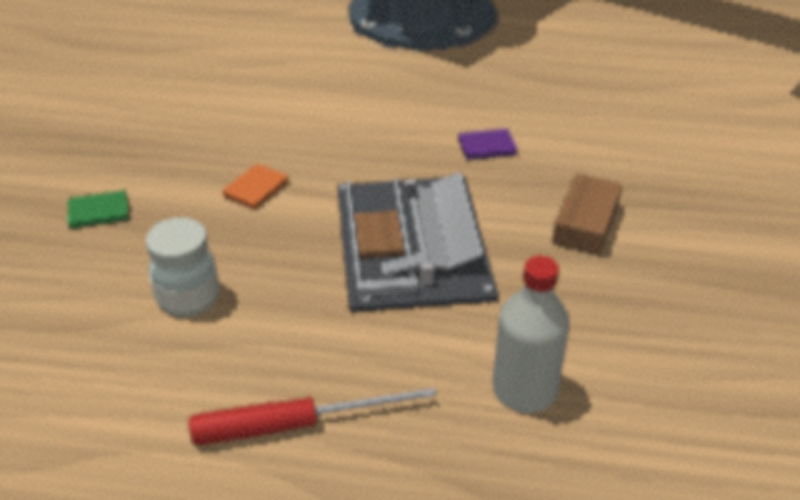

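View pics/wrist0.png

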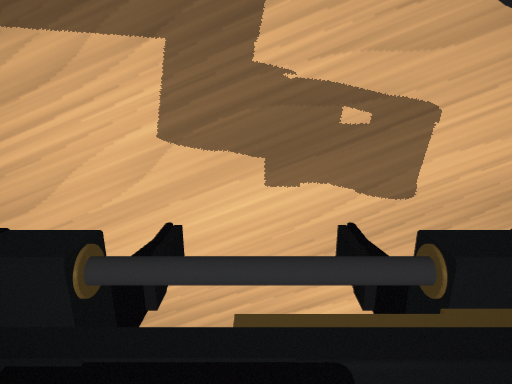

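The top view shows the plate at crop (226–432, 192–436). The stop is up, with the coupon at (363,300) on the plate, the nose at (325,245) and the pad at (285,330). The bottle is up and to the left of the plate. Next I'll fit the fixture pose from the plate corners.

```bash
cat > h.py <<'E'
import numpy as np
def proj(c,W,P):
    p=(W[:3,:3]@np.atleast_2d(P).T).T+W[:3,3]
    return np.c_[c["cx"]+c["fx"]*p[:,0]/-p[:,2], c["cy"]-c["fy"]*p[:,1]/-p[:,2]]
def ray_z(c,W,px,z):
    R=W[:3,:3];t=W[:3,3];o=-R.T@t
    d=R.T@np.array([(px[0]-c["cx"])/c["fx"],-(px[1]-c["cy"])/c["fy"],-1])
    return o+d*(z-o[2])/d[2]
def fx2w(p,P):
    x,y,a=p; P=np.atleast_2d(P); c,s=np.cos(a),np.sin(a)
    return np.c_[x+c*P[:,0]-s*P[:,1], y+s*P[:,0]+c*P[:,1],P[:,2]]
def w2fx(p,P):
    x,y,a=p; P=np.atleast_2d(P); c,s=np.cos(a),np.sin(a); dx=P[:,0]-x;dy=P[:,1]-y
    return np.c_[c*dx+s*dy,-s*dx+c*dy,P[:,2]]
E
python3 - <<'E'
from rig import robot,cams,nets
from h import *
from scipy.optimize import least_squares
T=cams.camera("top");S=cams.camera("scene")
cr=lambda L,o:np.array(L)/2.5+np.array(o)-.3
tp=cr([(226,233),(372,192),(432,390),(285,436)],(120,100))
sp=cr([(350,307),(495,298),(340,183)],(100,90))
A=np.array([[75,65,10],[75,-75,10],[-115,-75,10],[-115,65,10]])/1e3
B=np.array([[75,-75,6],[75,65,6],[-115,-75,10]])/1e3
def f(p,t=1,s=1):
    return np.r_[t*(proj(T,T["world_to_cam"],fx2w(p,A))-tp).ravel(),s*(proj(S,S["world_to_cam"],fx2w(p,B))-sp).ravel()]
for t,s in((1,1),(1,0),(0,1)):
    r=least_squares(lambda p:f(p,t,s),[.55,.03,.27],x_scale=[.1,.1,.1]); print(r.x,r.fun.round(1))
p=least_squares(lambda p:f(p),[.55,.03,.27]).x
for n in ["coupon_mid","bottle","jar","offcut","screwdriver"]:
    for c,z in((T,.01 if n!="coupon_mid" else .02),(S,.01 if n!="coupon_mid" else .02)):
        for r in nets.outline_of(c,n)[:4]:
            w=ray_z(c,c["world_to_cam"],r["pixel"],z); print(n,r["conf"],w.round(3),w2fx(p,w).round(3))
E
```

```text
[0.51697982 0.06557397 0.25559117] [-0.7 -0.4  0.9 -1.2  0.9  1.3 -1.   0.8 -0.5  0.7  1.5 -0.  -1.1 -0.1]
[0.51724489 0.06574877 0.26261452] [-0.9 -0.2  0.5 -1.5  1.1  0.9 -0.6  0.8 -0.   0.   0.  -0.  -0.   0. ]
[0.51612933 0.06582363 0.23892934] [-0.  -0.   0.  -0.   0.   0.  -0.   0.  -0.9  0.1  1.2  0.1 -0.3 -0.6]
coupon_mid 0.96 [0.322 0.121 0.02 ] [[-0.174  0.103  0.02 ]]
coupon_mid 0.87 [ 0.438 -0.119  0.02 ] [[-0.123 -0.159  0.02 ]]
coupon_mid 0.8 [0.509 0.022 0.02 ] [[-0.019 -0.04   0.02 ]]
coupon_mid 0.57 [ 0.498 -0.267  0.02 ] [[-0.103 -0.317  0.02 ]]
coupon_mid 0.65 [0.511 0.02  0.02 ] [[-0.017 -0.043  0.02 ]]
coupon_mid 0.57 [ 0.466 -0.115  0.02 ] [[-0.095 -0.162  0.02 ]]
coupon_mid 0.53 [ 0.517 -0.26   0.02 ] [[-0.082 -0.316  0.02 ]]
coupon_mid 0.51 [0.348 0.112 0.02 ] [[-0.151  0.088  0.02 ]]
bottle 0.58 [0.688 0.188 0.01 ] [[0.196 0.075 0.01 ]]
bottle 0.74 [0.622 0.18  0.01 ] [[0.131 0.084 0.01 ]]
jar 0.64 [ 0.615 -0.149  0.01 ] [[ 0.041 -0.232  0.01 ]]
jar 0.55 [0.491 0.065 0.01 ] [[-0.025  0.006  0.01 ]]
jar 0.77 [ 0.581 -0.151  0.01 ] [[ 0.007 -0.226  0.01 ]]
offcut 0.71 [0.441 0.237 0.01 ] [[-0.031  0.185  0.01 ]]
offcut 0.7 [0.433 0.228 0.01 ] [[-0.04   0.179  0.01 ]]
screwdriver 0.72 [ 0.751 -0.029  0.01 ] [[ 0.202 -0.15   0.01 ]]
screwdriver 0.89 [ 0.745 -0.03   0.01 ] [[ 0.197 -0.15   0.01 ]]
```

>>> play_rows(
  commands=[
    {"x": -34, "y": -35},
    {"x": -34, "y": -35},
    {"x": -34, "y": -35},
    {"x": -34, "y": -35},
    {"x": -34, "y": -35},
    {"x": -34, "y": -35},
    {"x": -34, "y": -35},
    {"x": -34, "y": -35},
  ],
  grip=0.735,
)

```text
invalid input
```

>>> play_rows(
  commands=[
    {"x": -34, "y": -35, "z": 0, "spin": 0},
    {"x": -34, "y": -35, "z": 0, "spin": 0},
    {"x": -34, "y": -35, "z": 0, "spin": 0},
    {"x": -34, "y": -35, "z": 0, "spin": 0},
    {"x": -34, "y": -35, "z": 0, "spin": 0},
    {"x": -34, "y": -35, "z": 0, "spin": 0},
    {"x": -34, "y": -35, "z": 0, "spin": 0},
    {"x": -34, "y": -35, "z": 0, "spin": 0},
  ],
  grip=0.735,
)

```text
time: 2.15
position: [0.382, 0.2234, 0.2223]
tool_rot: [0.174, 0.985, 0.005, 0.003]
ft_force: [1.0, 0.3, -0.4]
grip_width: 0.0639
```

>>> play_rows(
  commands=[
    {"x": -32, "y": -34, "z": 0, "spin": 0},
    {"x": -32, "y": -34, "z": 0, "spin": 0},
    {"x": -32, "y": -34, "z": 0, "spin": 0},
    {"x": -32, "y": -34, "z": 0, "spin": 0},
    {"x": 0, "y": 0, "z": 20, "spin": -0.15},
    {"x": 0, "y": 0, "z": 20, "spin": -0.15},
    {"x": 0, "y": 0, "z": 20, "spin": -0.15},
    {"x": 0, "y": 0, "z": 0, "spin": -0.15},
  ],
)

```text
time: 2.95
position: [0.4669, 0.0353, 0.1633]
tool_rot: [-0.125, 0.992, 0.001, 0.012]
ft_force: [0.5, -0.9, 0.2]
grip_width: 0.0639
```

```bash
cat >> h.py <<'E'
from scipy.spatial.transform import Rotation as Rn
P0=[0.517,0.0656,0.2556]
def tool(o):
    T=np.eye(4);T[:3,:3]=Rn.from_quat(o["tool_rot"]).as_matrix();T[:3,3]=o["position"];return T
def report(o,p):
    T=tool(o); f=w2fx(p,T[:3,3])[0]; yv=T[:3,1]
    yaw=np.arctan2(yv[1],yv[0])-p[2]-np.pi/2
    yaw=(yaw+np.pi/2)%np.pi-np.pi/2
    print("t",o["time"],"TCP in fixture mm",(f*1e3).round(1),"tooly err",round(yaw,4),"zaxis",T[:3,2].round(3),"F",o["ft_force"].round(1),"grip",round(o["grip_width"],4))
def wristW(o,c): return np.linalg.inv(tool(o)@c["mount"])
E
python3 - <<'E'
from rig import robot,cams,nets
from h import *
import cv2
o=robot.get_obs(); report(o,P0); print(tool(o)[:3,:3].round(3))
c=cams.camera("wrist");W=wristW(o,c)
im=c["img"][:,:,::-1].copy()
cv2.imwrite("pics/w1.png",im)
for (h,xs,ys) in ((10,(-115,75),(-75,65)),(16,(-110,55),(-61.5,-14.5))):
    Q=np.array([[xs[0],ys[0],h],[xs[1],ys[0],h],[xs[1],ys[1],h],[xs[0],ys[1],h]])/1e3
    cv2.polylines(im,[proj(c,W,fx2w(P0,Q)).round().astype(int)],True,(0,255,255),1)
cv2.imwrite("pics/w1b.png",im)
E
```

```text
t 2.95 TCP in fixture mm [-56.1 -16.6 163.3] tooly err -0.0044 zaxis [ 0.024  0.005 -1.   ] F [ 0.5 -0.9  0.2] grip 0.0639
[[-0.968 -0.249  0.024]
 [-0.249  0.969  0.005]
 [-0.025 -0.001 -1.   ]]
```

View pics/w1b.png

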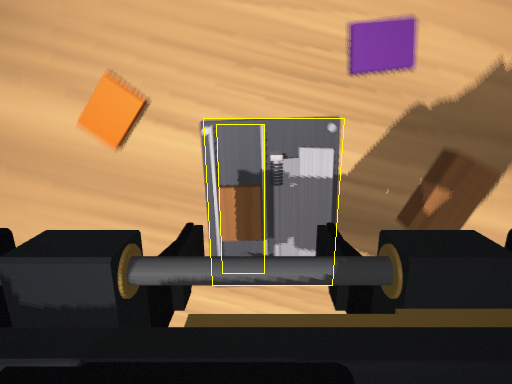

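View pics/w1.png

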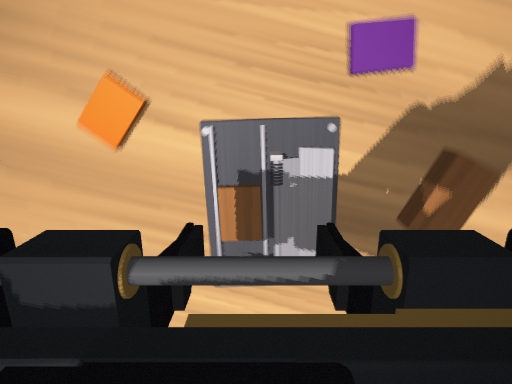

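The plate outline matches the prediction within about 3 px. The coupon's rear edge is at row 185 (cols 218–261). I'll refine the estimate with these wrist-view features.

```bash
python3 - <<'E'
from rig import robot,cams,nets
from h import *
import cv2
o=robot.get_obs(); c=cams.camera("wrist");W=wristW(o,c); report(o,P0)
def g(px,z): return (w2fx(P0,ray_z(c,W,px,z))[0]*1e3).round(1)
for n,px,z in [("plate TL(-115,-75)",(201,122),.01),("plate TR(-115,65)",(339,118),.01),("coupon rear L",(219,186),.02),("coupon rear R",(261,185.5),.02),("screwTL",(207,131),.01),("screwTR",(332,128),.01),("rail inner L -61.5",(216,150),.016),("rail inner R",(262,150),.016),("pad edge rear",(300,149),.02)]: print(n,g(px,z))
im=cv2.resize(c["img"][100:270,180:360,::-1],None,fx=4,fy=4,interpolation=cv2.INTER_CUBIC)[:600]; cv2.imwrite("pics/w2c.png",im[:, :800])
E
```

```text
t 3.0 TCP in fixture mm [-55.3 -17.  164.2] tooly err 0.0001 zaxis [ 0.026  0.005 -1.   ] F [ 0.2 -0.7  0.2] grip 0.0641
plate TL(-115,-75) [-109.9  -77.7   10. ]
plate TR(-115,65) [-113.8   59.3   10. ]
coupon rear L [-46.6 -60.9  20. ]
coupon rear R [-47.1 -17.9  20. ]
screwTL [-101.1  -72.1   10. ]
screwTR [-104.   53.   10.]
rail inner L -61.5 [-82.9 -63.   16. ]
rail inner R [-82.9 -16.9  16. ]
pad edge rear [-84.6  20.6  20. ]
```

View pics/w2c.png

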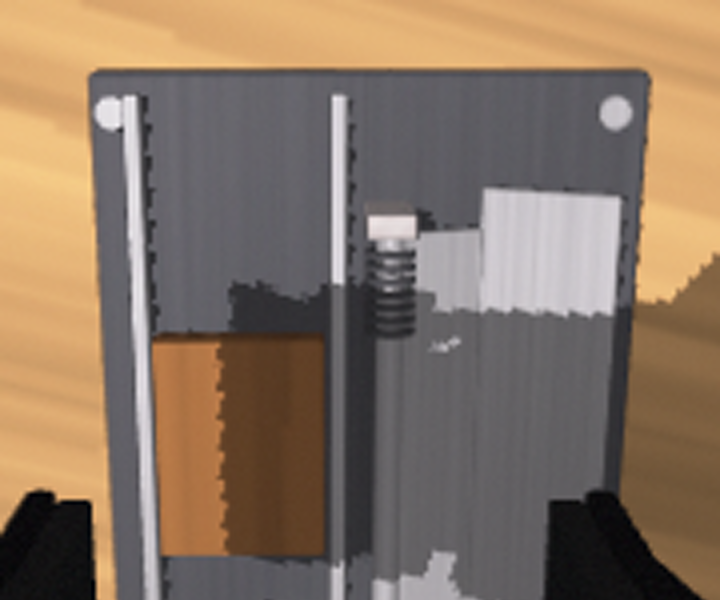

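>>> play_rows(
  commands=[
    {"x": 10, "y": 18, "z": 20, "spin": 0},
    {"x": 0, "y": 0, "z": 30, "spin": 0},
    {"x": 0, "y": 0, "z": 30, "spin": 0},
    {"x": 0, "y": 0, "z": 25, "spin": 0},
    {"x": 0, "y": 0, "z": 0, "spin": 0},
  ],
)

```text
time: 3.55
position: [0.4636, 0.0511, 0.0608]
tool_rot: [-0.113, 0.993, -0.001, 0.021]
ft_force: [-0.0, 1.0, 0.8]
grip_width: 0.064
```

```bash
cat > look.py <<'E'
from rig import robot,cams,nets
from h import *
import cv2,sys
n=sys.argv[1]
o=robot.get_obs(); report(o,P0)
for k,(cn,sl) in {"s":("scene",np.s_[120:230,220:320]),"t":("top",np.s_[160:290,180:320])}.items():
    c=cams.camera(cn); im=cv2.resize(c["img"][sl][:,:,::-1],None,fx=4,fy=4,interpolation=cv2.INTER_CUBIC); cv2.imwrite(f"pics/{n}{k}.png",im)
o=robot.get_obs(); c=cams.camera("wrist"); cv2.imwrite(f"pics/{n}w.png",c["img"][:,:,::-1]); report(o,P0)
E
python3 look.py a
```

```text
t 3.55 TCP in fixture mm [-55.3  -0.5  60.8] tooly err -0.0283 zaxis [ 0.043  0.003 -0.999] F [-0.   1.   0.8] grip 0.064
t 3.65 TCP in fixture mm [-54.1  -1.   62.9] tooly err -0.027 zaxis [ 0.047  0.002 -0.999] F [-0.3  0.8 -0.4] grip 0.0641
```

View pics/as.png

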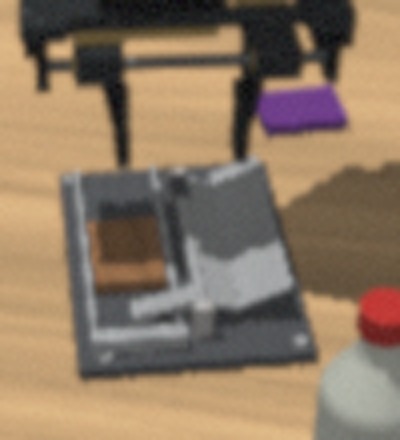

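View pics/aw.png

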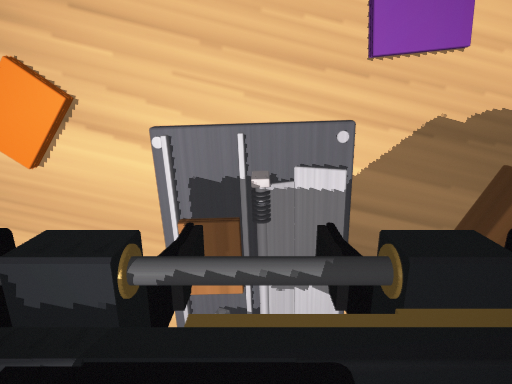

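>>> play_rows(
  commands=[
    {"x": 6, "y": 1, "z": 0, "spin": -0.014},
    {"x": 6, "y": 1, "z": 0, "spin": -0.014},
    {"x": 0, "y": 0, "z": 0, "spin": 0},
  ],
)

```text
time: 4.0
position: [0.4542, 0.0498, 0.0662]
tool_rot: [-0.129, 0.991, -0.003, 0.027]
ft_force: [0.3, 0.1, 0.5]
grip_width: 0.0644
```

```bash
python3 -c "
from look import *
o=robot.get_obs();print(o['q'].round(3),o['joint_velocities'].round(3))" b
```

```text
t 4.0 TCP in fixture mm [-64.7   0.6  66.2] tooly err 0.0024 zaxis [ 0.055  0.001 -0.998] F [0.3 0.1 0.5] grip 0.0644
t 4.1 TCP in fixture mm [-63.6   0.2  66.2] tooly err 0.0021 zaxis [ 0.056  0.001 -0.998] F [-0.2 -0.3 -0.4] grip 0.0641
[-0.142  0.582  2.019  0.019  0.485 -1.987] [-0.     0.01  -0.008 -0.001 -0.001 -0.001]
```

>>> play_rows(
  commands=[
    {"x": 3, "y": 0, "z": 25, "spin": 0},
    {"x": 1, "y": 0, "z": 12, "spin": 0},
    {"x": 0, "y": 0, "z": 6, "spin": 0},
  ],
)

```text
time: 4.45
position: [0.457, 0.0482, 0.0236]
tool_rot: [-0.129, 0.991, -0.004, 0.031]
ft_force: [-1.0, -3.0, 5.4]
grip_width: 0.0641
```

```bash
python3 look.py c
```

```text
t 4.45 TCP in fixture mm [-62.5  -1.7  23.6] tooly err 0.002 zaxis [ 0.063 -0.    -0.998] F [-1.  -3.   5.4] grip 0.0641
t 4.55 TCP in fixture mm [-62.6  -1.8  23.7] tooly err 0.002 zaxis [ 0.063 -0.    -0.998] F [-1.2 -0.4  4.1] grip 0.0636
```

View pics/cs.png

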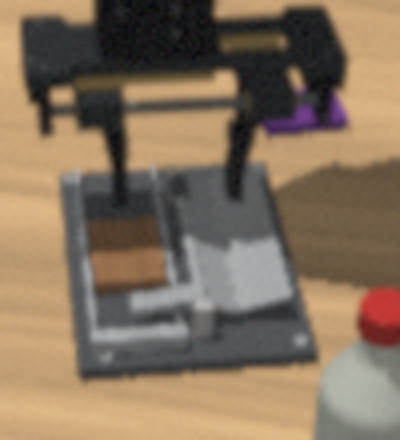

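View pics/cw.png

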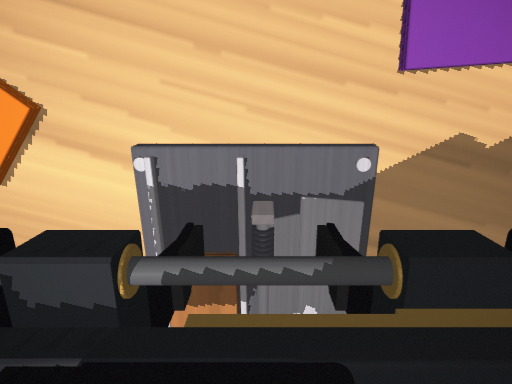

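The left finger is in the channel behind the coupon at (120,200) and the right finger is on the pad at (235,195), with about 5 N on it. I'll press on.

>>> play_rows(
  commands=[
    {"x": 0.5, "y": 1, "z": 6, "spin": 0},
    {"x": 0, "y": 1, "z": 5, "spin": 0},
    {"x": 0, "y": 0, "z": 3, "spin": 0},
  ],
)

```text
time: 4.9
position: [0.4584, 0.0484, 0.0138]
tool_rot: [-0.13, 0.991, -0.006, 0.034]
ft_force: [-5.3, -2.0, 38.2]
grip_width: 0.0639
```

```bash
python3 look.py d
```

```text
t 4.9 TCP in fixture mm [-61.   -1.8  13.8] tooly err 0.0043 zaxis [ 0.069 -0.003 -0.998] F [-5.3 -2.  38.2] grip 0.0639
t 5.0 TCP in fixture mm [-61.   -1.7  14.4] tooly err 0.004 zaxis [ 0.069 -0.002 -0.998] F [-3.3 -2.2 25.2] grip 0.064
```

View pics/ds.png

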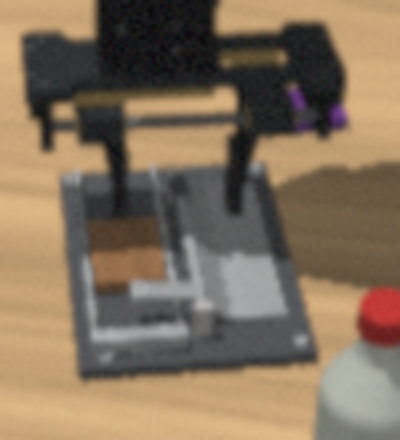

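Fully pressed, at z 14 with 25 N. Now push along.

>>> play_rows(
  commands=[
    {"x": -6, "y": 0, "z": 1.5, "spin": 0},
    {"x": -6, "y": 0, "z": 1.5, "spin": 0},
    {"x": -6, "y": 0, "z": 1.5, "spin": 0},
  ],
)

```text
time: 5.35
position: [0.4658, 0.0534, 0.0148]
tool_rot: [-0.132, 0.991, -0.004, 0.025]
ft_force: [-6.1, -4.5, 9.8]
grip_width: 0.0638
```

```bash
python3 look.py e
```

```text
t 5.35 TCP in fixture mm [-52.6   1.2  14.8] tooly err 0.0091 zaxis [ 0.051 -0.002 -0.999] F [-6.1 -4.5  9.8] grip 0.0638
t 5.45 TCP in fixture mm [-52.    1.2  14.8] tooly err 0.0091 zaxis [ 0.052 -0.002 -0.999] F [-5.5 -2.9 11.3] grip 0.0639
```

View pics/es.png

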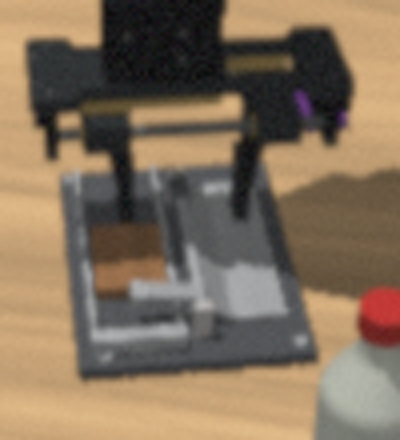

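>>> play_rows(
  commands=[
    {"x": -8, "y": -1, "z": 1.7, "spin": -0.003},
    {"x": -8, "y": 0, "z": 1.7, "spin": 0},
    {"x": -8, "y": 0, "z": 1.7, "spin": 0},
    {"x": -8, "y": 0, "z": 1.7, "spin": 0},
  ],
)

```text
time: 5.9
position: [0.4733, 0.0598, 0.0139]
tool_rot: [-0.141, 0.99, -0.002, 0.001]
ft_force: [-10.6, -11.5, 21.5]
grip_width: 0.0634
```

```bash
python3 look.py f
```

```text
t 5.9 TCP in fixture mm [-43.8   5.4  13.9] tooly err 0.0276 zaxis [ 0.003 -0.004 -1.   ] F [-10.6 -11.5  21.5] grip 0.0634
t 6.0 TCP in fixture mm [-43.3   5.6  13.9] tooly err 0.0274 zaxis [ 0.004 -0.003 -1.   ] F [-9.3 -8.9 20.6] grip 0.0637
```

View pics/fs.png

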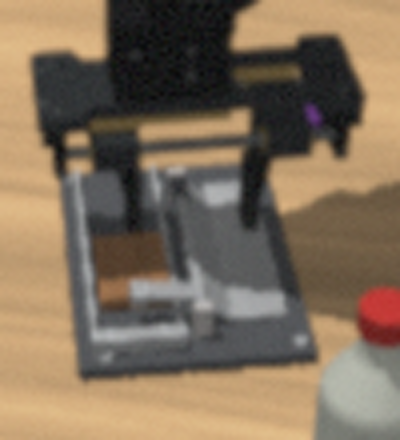

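Contact drag makes the tool lag along world x, so y drifted by +5 mm and the tool yawed slightly. I'll use longer steps with a lighter press and correct y.

>>> play_rows(
  commands=[
    {"x": -12, "y": -4, "z": 0.8, "spin": 0.015},
    {"x": -12, "y": -4, "z": 0.8, "spin": 0.015},
  ],
)

```text
time: 6.25
position: [0.4875, 0.0597, 0.0143]
tool_rot: [-0.127, 0.992, 0.0, -0.009]
ft_force: [-4.6, -0.5, 6.8]
grip_width: 0.0641
```

```bash
python3 look.py g
```

```text
t 6.25 TCP in fixture mm [-30.    1.8  14.3] tooly err -0.0018 zaxis [-0.017 -0.002 -1.   ] F [-4.6 -0.5  6.8] grip 0.0641
t 6.35 TCP in fixture mm [-27.4   0.9  14.3] tooly err -0.0015 zaxis [-0.012 -0.002 -1.   ] F [-1.8 -0.1  6.8] grip 0.0639
```

View pics/gs.png

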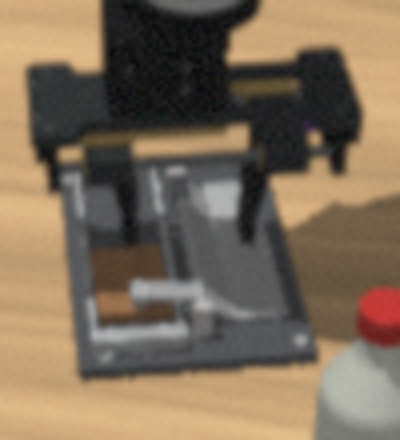

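View pics/gt.png

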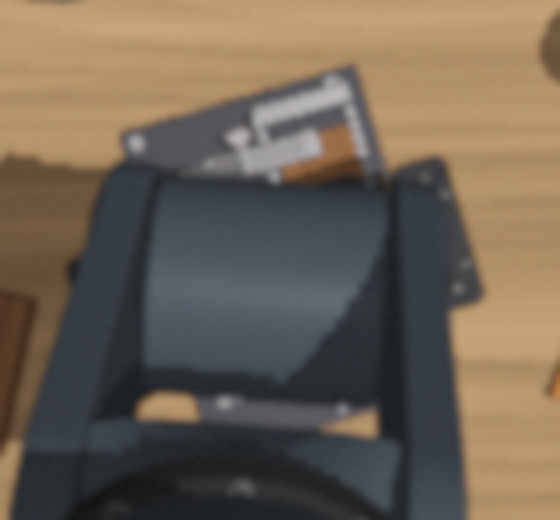

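The coupon is now under the nose with a 10–13 mm gap left to the stop, and y and yaw are back in line.

>>> play_rows(
  commands=[
    {"x": -9, "y": -2, "z": 1, "spin": 0.003},
    {"x": -8, "y": -1, "z": 1, "spin": 0},
  ],
)

```text
time: 6.6
position: [0.4971, 0.0613, 0.0139]
tool_rot: [-0.127, 0.992, 0.001, -0.017]
ft_force: [-9.0, -5.5, 16.7]
grip_width: 0.0639
```

```bash
python3 look.py i
```

```text
t 6.6 TCP in fixture mm [-20.3   0.9  13.9] tooly err -0.0005 zaxis [-0.033 -0.002 -0.999] F [-9.  -5.5 16.7] grip 0.0639
t 6.7 TCP in fixture mm [-19.6   0.9  14. ] tooly err -0.0007 zaxis [-0.032 -0.002 -0.999] F [-7.8 -3.2 13.1] grip 0.0642
```

View pics/is.png

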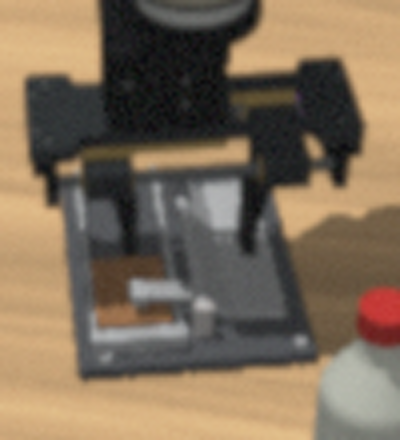

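View pics/it.png

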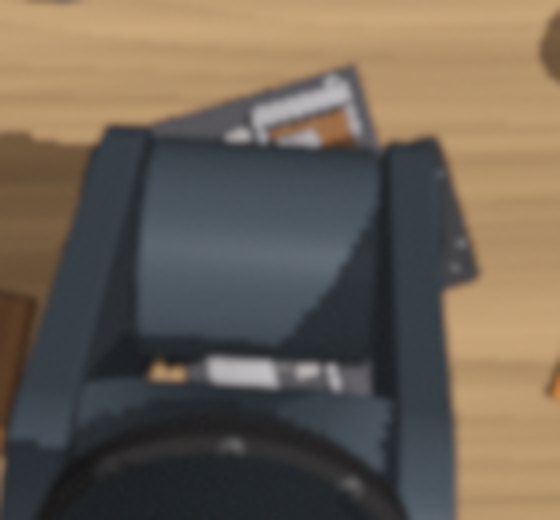

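>>> play_rows(
  commands=[
    {"x": -9, "y": -1, "z": 0.5, "spin": 0},
    {"x": -9, "y": -1, "z": 0.5, "spin": 0},
  ],
)

```text
time: 6.95
position: [0.5025, 0.0633, 0.0141]
tool_rot: [-0.128, 0.991, 0.002, -0.029]
ft_force: [-16.6, -14.0, 16.9]
grip_width: 0.0637
```

```bash
python3 look.py j
```

```text
t 6.95 TCP in fixture mm [-14.6   1.4  14.1] tooly err 0.0016 zaxis [-0.059 -0.003 -0.998] F [-16.6 -14.   16.9] grip 0.0637
t 7.05 TCP in fixture mm [-14.6   1.4  14.2] tooly err 0.0005 zaxis [-0.058 -0.003 -0.998] F [-12.1  -9.8  14.7] grip 0.064
```

View pics/js.png

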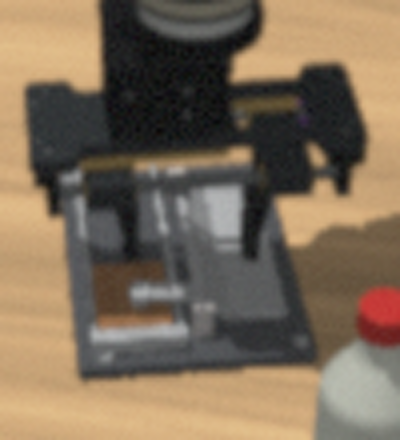

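View pics/jt.png

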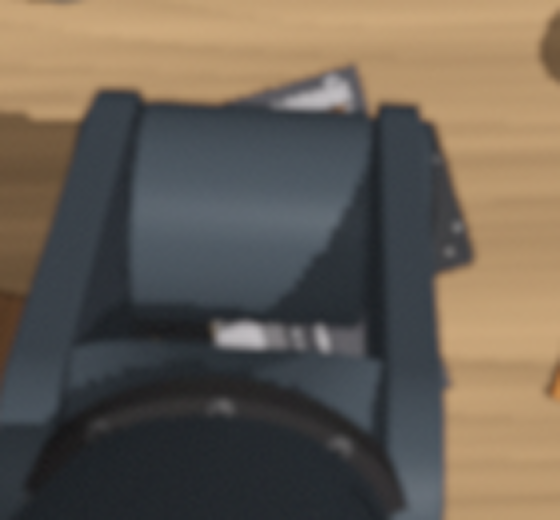

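The scene view shows the coupon touching the stop bar (about (130,325)), and the push force has risen. One more push will confirm it.

>>> play_rows(
  commands=[
    {"x": -9, "y": -2, "z": 0.4, "spin": 0},
    {"x": -6, "y": -1, "z": 0.4, "spin": 0},
  ],
)

```text
time: 7.3
position: [0.5023, 0.0632, 0.0147]
tool_rot: [-0.126, 0.991, 0.004, -0.045]
ft_force: [-7.0, -4.5, 11.6]
grip_width: 0.0639
```

```bash
python3 look.py k
```

```text
t 7.3 TCP in fixture mm [-14.8   1.4  14.7] tooly err -0.0025 zaxis [-0.089 -0.003 -0.996] F [-7.  -4.5 11.6] grip 0.0639
t 7.4 TCP in fixture mm [-14.8   1.5  14.6] tooly err -0.0021 zaxis [-0.09  -0.003 -0.996] F [-9.8 -5.6 13.3] grip 0.064
```

View pics/ks.png

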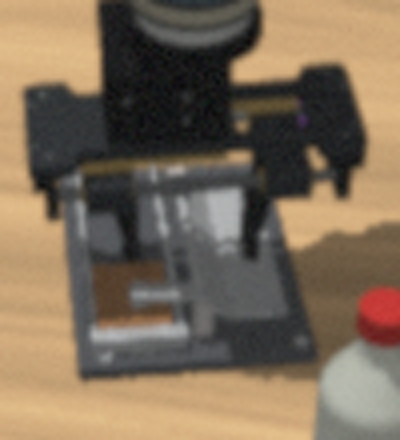

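The TCP didn't move under more push (-14.8, where home predicts about -15). So the coupon is against the stop. I'll back the finger off with the clip still held, then lift.

>>> play_rows(
  commands=[
    {"x": 7, "y": 0, "z": 1, "spin": 0},
    {"x": 5, "y": 0, "z": 0.8, "spin": 0},
  ],
)

```text
time: 7.65
position: [0.4953, 0.0606, 0.0166]
tool_rot: [-0.125, 0.991, 0.004, -0.038]
ft_force: [3.0, 2.4, 4.5]
grip_width: 0.064
```

```bash
python3 look.py l
```

```text
t 7.65 TCP in fixture mm [-22.3   0.6  16.6] tooly err -0.0061 zaxis [-0.077 -0.002 -0.997] F [3.  2.4 4.5] grip 0.064
t 7.75 TCP in fixture mm [-22.5   0.6  16.7] tooly err -0.0055 zaxis [-0.077 -0.002 -0.997] F [1.6 0.8 5.2] grip 0.0639
```

View pics/ls.png

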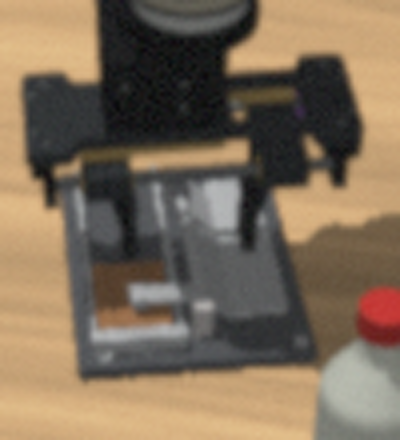

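Backed off 8 mm and the coupon stayed put. Lifting, gently at first.

>>> play_rows(
  commands=[
    {"x": 1, "y": 0, "z": -4, "spin": 0},
    {"x": 1, "y": 0, "z": -6, "spin": 0},
    {"x": 1, "y": 0, "z": -10, "spin": 0},
    {"x": 2, "y": 0, "z": -20, "spin": 0},
    {"x": 3, "y": 0, "z": -30, "spin": 0},
    {"x": 4, "y": 0, "z": -40, "spin": 0},
    {"x": 4, "y": 0, "z": -40, "spin": 0},
  ],
)

```text
time: 8.5
position: [0.4873, 0.0574, 0.1715]
tool_rot: [-0.125, 0.991, 0.005, -0.044]
ft_force: [0.9, -0.1, -0.8]
grip_width: 0.0641
```

```bash
python3 look.py m
```

```text
t 8.5 TCP in fixture mm [-30.8  -0.4 171.5] tooly err -0.0054 zaxis [-0.089 -0.001 -0.996] F [ 0.9 -0.1 -0.8] grip 0.0641
t 8.6 TCP in fixture mm [-26.9  -1.8 175.2] tooly err -0.0049 zaxis [-0.076 -0.003 -0.997] F [-0.1 -0.6 -0.3] grip 0.0643
```

View pics/ms.png

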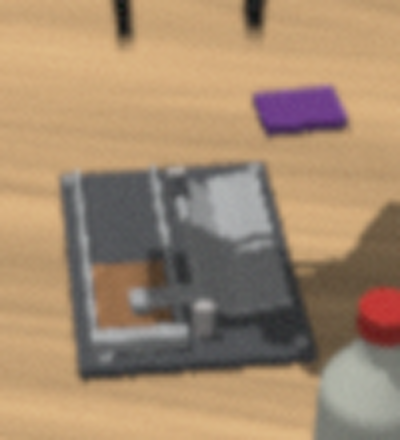

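View pics/mw.png

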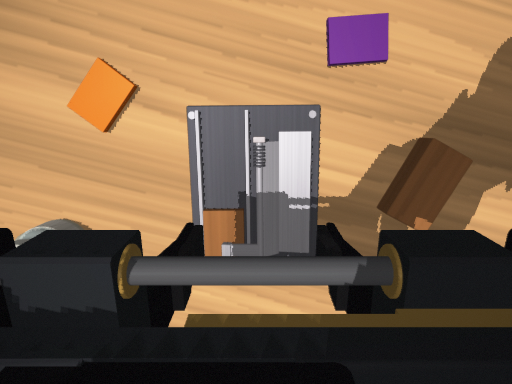

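The coupon is home with the nose resting on it, and the pad is partly up. I'll check the position numerically, after moving the arm back for a clear top view.

>>> play_rows(
  commands=[
    {"x": 0, "y": 45, "z": 0, "spin": 0},
    {"x": 0, "y": 45, "z": 0, "spin": 0},
    {"x": 0, "y": 45, "z": 0, "spin": 0},
    {"x": 0, "y": 45, "z": 0, "spin": 0},
    {"x": 0, "y": 45, "z": 0, "spin": 0},
    {"x": 0, "y": 45, "z": 0, "spin": 0},
    {"x": 0, "y": 0, "z": 0, "spin": 0},
  ],
)

```text
time: 9.35
position: [0.4183, 0.3245, 0.1725]
tool_rot: [-0.121, 0.992, 0.002, -0.045]
ft_force: [-0.7, -0.7, 0.0]
grip_width: 0.064
```

```bash
python3 look.py n; python3 - <<'E'
from rig import robot,cams,nets
from h import *
for cn in("top","scene"):
    c=cams.camera(cn)
    for n in ["coupon_mid","bottle","jar","offcut","screwdriver"]:
        for r in nets.outline_of(c,n)[:4]:
            print(cn,n,r["conf"],(w2fx(P0,ray_z(c,c["world_to_cam"],r["pixel"],.02 if n[0]=="c" else .01))[0]*1e3).round(0))
    # predicted home coupon corners
    print((proj(c,c["world_to_cam"],fx2w(P0,np.array([[-5,-60,20],[-5,-16,20],[55,-60,20],[55,-16,20]])/1e3))-np.array([180,160] if cn=="top" else [220,120]))*4)
E
```

```text
t 9.35 TCP in fixture mm [-30.  275.5 172.5] tooly err -0.0131 zaxis [-0.089 -0.006 -0.996] F [-0.7 -0.7  0. ] grip 0.064
t 9.45 TCP in fixture mm [-30.1 271.6 172.2] tooly err -0.0156 zaxis [-0.09  -0.009 -0.996] F [-0.3  0.3  0.3] grip 0.0639
top coupon_mid 0.97 [ 16. -45.  20.]
top coupon_mid 0.94 [-127. -163.   20.]
top coupon_mid 0.88 [-177.   98.   20.]
top bottle 0.98 [190.  76.  10.]
top bottle 0.41 [-17.  23.  10.]
top bottle 0.28 [-21.  -1.  10.]
top jar 0.84 [  39. -226.   10.]
top offcut 0.9 [-34. 180.  10.]
top screwdriver 0.58 [ 204. -149.   10.]
[[372.85988662 204.85470171]
 [296.36066547 227.08136877]
 [342.47104248 100.91965199]
 [266.24019436 122.88624191]]
scene coupon_mid 0.84 [-102. -160.   20.]
scene coupon_mid 0.75 [ -69. -311.   20.]
scene coupon_mid 0.53 [ 18. -44.  20.]
scene bottle 0.71 [134.  86.  10.]
scene jar 0.95 [   5. -230.   10.]
scene jar 0.2 [-17.  26.  10.]
scene offcut 0.59 [-46. 175.  10.]
scene screwdriver 0.73 [ 197. -153.   10.]
[[ 92.05078548 263.33106901]
 [163.64322689 258.57918419]
 [ 99.49169082 329.6625637 ]
 [174.8721723  324.40384178]]
```

View pics/nt.png

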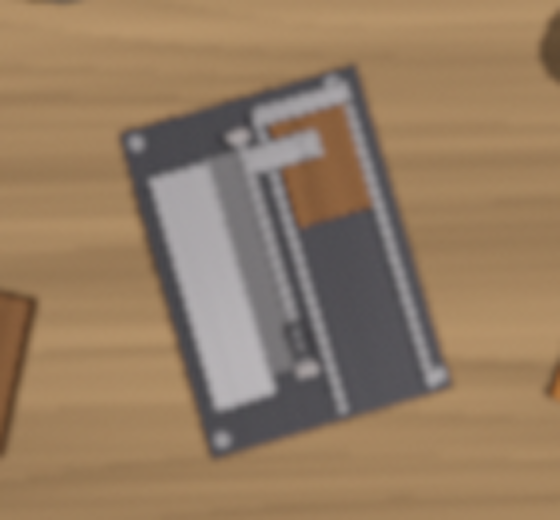

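View pics/ns.png

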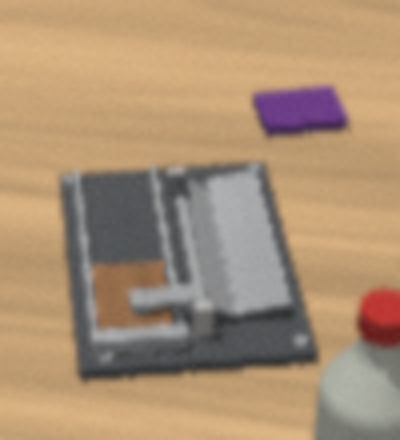

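The coupon's rear corners are at (373,207) and (300,226) in the top view. The home prediction is (373,205) and (296,227), so it touches the stop. The nose rests on it, the bystanders have not moved and the arm is clear, so I'm handing in.

```bash
python3 -c "
from rig import robot
print(robot.get_obs()['joint_velocities'].round(3)); print(robot.hand_in())"
```

```text
[ 0.005  0.002  0.     0.     0.    -0.001]
the job is handed in; nothing more can be done
None
```

The coupon is home against the end stop with the clip's nose resting on it, and the job is handed in at about 10 s. No verdict was reported.

- **What I did:** I pressed the pad fully down with one fingertip (z about 14 mm) while the coupon was still at x about -17 mm. With the clip held, I pushed the coupon with the other fingertip until it stopped advancing. I then backed off 8 mm, lifted, and moved clear. Part-way through the push, drag on the pad and coupon shifted the tool about 5 mm in y and yawed it slightly. I corrected that before the coupon reached the stop.
- **Coupon position:** After the last push the tool stayed at x -14.8 mm, against about -15 mm predicted for home. In the final top view its rear corners lie within about 1 px of the home position. The network outlines put the coupon at x 16–18 mm, short of home, but the nose arm hides part of it and pulls that centre back.
- **Clip:** I never measured the clip angle. In the pictures the nose sits on the coupon and the pad is part-way up.
- **Surroundings:** The wrist force reads about zero. The bottle, jar, offcut and screwdriver show no movement beyond the networks' scatter of about 6 mm.

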